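# Click the sizing dial to the red pin and bring the die down

## Robot

A 6-joint arm with a two-finger parallel gripper is mounted at the origin on the work surface. World frame = base frame: x ahead of the robot, y to its left, z up, the work surface at z = 0. Lengths are in m, angles in rad, forces in N, time in s.
With the tool pointing down it reaches from about 0.3 to 0.775 m from the base axis. Payload 14.6 kg.
Tool frame: the origin (TCP) lies on the centre line of the jaws, within the pads' length; the fingertips stand 25 mm ahead of it and the grasp point (between the pads) lies 6 mm ahead of it (ctrl.tip_reach is the distance from the TCP to the fingertips, in m); z points along the fingers, y is the line along which they close (so a half turn about z gives the same grasp; the last joint's range is limited). The gripper opens to 94 mm and grips with 3 to 60 N. Pads are 16 mm wide; open, the fingers measure 119 mm over their backs; the gripper's body (75 mm by 177 mm) begins 78 mm behind the grasp point.
Start: joints at [1.174, 0.3, 1.521, -0, 1.321, -0.067], TCP at [0.178, 0.52, 0.191] pointing down, gripper open.
Joint ranges: [-3.03, 3.03], [-0.79, 2.21], [0.23, 2.52], [-1.04, 4.18], [0, 3.07], [-2.55, 2.55]. Speed limits (rad/s): [2.22, 2.22, 2.57, 3.14, 3.14, 3.14].

## Interface

Orientations are given as [roll, pitch, yaw] about the fixed x, y, z axes, in that order (R = Rz(yaw) Ry(pitch) Rx(roll)).
In Python, from station import ctrl gives the robot as it stands. The module is installed in compiled form; this text tells all that it offers.
- The arm moves only by the tool apply_moves, never from a script. Its argument "deltas" is a list of rows, each a list of 7 numbers: the closure in counts, from 0 (fully open) to 255 (shut), then the shift along the world's x, y, z in cm, then the turn, a rotation vector about the world's x, y, z in rad. In form: [[jaw, tx, ty, tz, ax, ay, az], ...]. A call has 1 to 10 rows; each row shifts and turns the commanded pose from where the row before left it; what a row does not reach is not made up. A row lasts 1/10 s, in which the tool goes at most 50 mm and 8.59 degrees, less where a joint would pass 70% of its speed; a pose out of reach is approached as far as the arm can. A call with a gripper value outside its range is refused whole. The fingers move at their own pace and stop on an object; "grip_force" is the grip in N (left out, the last holds). Time passes only in rows, so rows that do not move let the fingers close. It gives the time, the measured TCP pose, the force, the opening and the grip force at its end, in the units of the state.
- ctrl.get_obs(): the state, without advancing time (a new reading comes with each control period).
- ctrl.camera(name): name is "scene" or "top" or "wrist"; returns a dict with "img" (400x640x3 uint8, red, green, blue), "K" (3x3 intrinsics, pixels), "pose" (4x4, takes a point from camera to world coordinates); the wrist camera has in their place "hand_eye" (4x4, takes a point from camera to tool coordinates, whose origin is the TCP and whose axes are the flange's). Camera axes: x right, y up, looking along -z (the intrinsics and any distortion apply to the point x, -y, -z); pixel columns grow to the right and rows downward; lengths in m; the calibration is good to about 2 mm. A picture is of the moment at which its call begins: read the wrist's pose just before it. There is no depth.
- ctrl.hand_in(): hands the job in; it is judged then, once.
The state is a dict: "time_s": time; "qpos": joint angles; "joint_vel": joint speeds; "tau": joint torques, N m; "ee_pos": TCP position; "eef_rot": TCP orientation; "force": force on the tool from outside, world axes, zero at the start; "moment": the same for the moment, N m; "grip_width": finger opening in m; "grip_force": force on a finger pad.
Only numpy, scipy, OpenCV 4.12 (cv2) and the standard library are available. Lean on these libraries where they do the work, as an engineer would, in place of code of your own. Each camera call takes 0.05 s, during which the arm holds its last target. There are 200 camera calls.

## Task

With a fingertip on the knurled size dial of the ring sizing machine, turn it one click so that its white line comes to rest in the detent that faces the red pin (not the black one). Then push the lever's black handle bar all the way down to bring the die onto the ring, leave both so, and take the hand away; the brass dies, the punch and the loose copper ring blank stay where they lie.

Things in the scene. Friction and masses are not known exactly. Their poses are not given: they have to be found in the camera images.
- dial (a joint): angle (rad) of the size dial: 0 when its white line points along +x of machine_mark, growing counter-clockwise seen from above, range -2 to 2. Detents every 30 degrees (0.524; also at 0); let go in between, it snaps to the nearer one. Starts within 0.1 of 0. Needs up to 0.07 N m (2 N at 36 mm out): a fingertip pressed on its flat top with 5 to 15 N and swept in an arc turns it.
- dial_centre (a point): centre of the size dial's flat top face: a dark steel wheel 96 mm across, 24 mm thick, rim knurled, lying flat (vertical axis) on the machine's cream deck, top face 90 mm above the counter, nothing above it. Turns with the dial: x points from the centre along the white line (17 to 47 mm out, 4 mm wide), z up. The pins beside it end 8 mm below its top face.
- red_pin: small upright index pin with a red head 13 mm in diameter, fixed on the machine's deck 62 mm from the dial's axis, one click (30 degrees) to one side of the line's starting direction. Origin at its foot, 60 mm above the counter; 22 mm high.
- black_pin: the same pin with a black head, one click (30 degrees) to the other side. Which side is red differs from run to run.
- machine_mark (a point): centre of the underside of the cream ring sizing machine, fixed on the counter; deck 270 by 370 mm, 60 mm high. x points from its front (robot's side) to its back, y to its left. Dial axis at x -50, y -105 mm; lever over y 95 mm; a column at x 60 to 120, y 57 to 133 mm rises to 200 mm, lever cheeks on it to 237 mm; mandrel at x 15, y 95 mm.
- lever (a joint): angle (rad) the lever has been pushed down: 0 fully raised (0.33 rad above level), 0.66 fully down on its stop (0.33 rad below level). Starts between 0 and 0.12. Stiff: needs about 2 to 6 N at the handle and stays where it is left.
- lever_bar (a point): middle of the lever's black handle bar, a level cylinder 24 mm in diameter and 90 mm long across the lever (along the machine's y), 215 mm from the hinge, on the robot's side; from 290 mm above the counter when raised to 150 mm when fully down. Push it from above; the path is an arc about lever_hinge.
- lever_hinge (a point): point on the lever's hinge axis (parallel to the machine's y), 220 mm above the counter, in the lever's middle plane.
- die1: bystander: loose brass die, a ring 38 mm in diameter and 30 mm high, standing in a wooden tray to the left of the machine. Origin at the centre of its underside.
- die2: bystander: loose brass die, 44 mm in diameter and 30 mm high, in the same tray.
- punch: bystander: steel punch lying on the counter to the right of the machine, 112 mm long, 12 mm square, tip to +x. Origin on its underside near the middle.
- ring_blank: bystander: loose copper ring blank, 24 mm across, 6 mm high, lying on the machine's deck between the dial and the mandrel. Origin at the centre of its underside.

How it is judged:
By the outcome, as a careful person would: the job done as asked, in the order asked, and still so for the second after the job is handed in, with the robot touching nothing.
It also fails if it takes over 48 s, if anything falls off the work surface, if the arm or the gripper's body presses on something with over 40 N, if the wrist force passes 120 N, or if a joint passes its speed limit or range.

## Working session

There is one attempt and no reset: what is moved stays moved. The work goes in short steps, Python scripts to look and compute and a tool call to move; the robot and the scene stay as the last step left them, time stands still between calls to the robot, and variables do not carry over. Pictures are saved under pics/ and viewed, at most 10 in all, crops included, and the job is handed in when it is done.

Besides the shell and the picture viewer there is one more tool, called after "Request:" as name(argument=value, ...), one argument or row to a line, values as JSON. apply_moves: Moves the arm, as the interface text tells. Its arguments: {"type":"object","properties":{"deltas":{"type":"array"},"grip_force":{"type":"number"}},"required":["deltas"]}

```bash
mkdir -p pics; python3 - <<'E'
from station import ctrl
import cv2,numpy as np
np.set_printoptions(precision=4,suppress=True)
for n in("top","scene"):
    c=ctrl.camera(n); cv2.imwrite(f"pics/{n}0.png",c["img"][:,:,::-1]); print(n,c["K"],c["pose"],[k for k in c])
    np.savez(f"{n}0.npz",K=c["K"],pose=c["pose"],img=c["img"])
o=ctrl.get_obs();print(o["time_s"],o["ee_pos"],o["eef_rot"],o["force"],ctrl.tip_reach)
E
```

```text
top [[430.6163   0.     314.4544]
 [  0.     430.6163 198.6454]
 [  0.       0.       1.    ]] [[-0.0068  0.999  -0.0431  0.5418]
 [-0.9999 -0.0071 -0.0073  0.0294]
 [-0.0076  0.043   0.999   1.0824]
 [ 0.      0.      0.      1.    ]] ['img', 'K', 'pose']
scene [[493.6064   0.     317.1075]
 [  0.     493.6064 210.3274]
 [  0.       0.       1.    ]] [[-0.4329 -0.7255  0.5351  1.0994]
 [ 0.9014 -0.3549  0.2481  0.2914]
 [ 0.0099  0.5897  0.8075  1.0039]
 [ 0.      0.      0.      1.    ]] ['img', 'K', 'pose']
0.1 [0.178  0.5201 0.19  ] [-3.1405 -0.0001  2.8118] [0.1092 0.4249 0.1281] 0.025
```

View pics/top0.png

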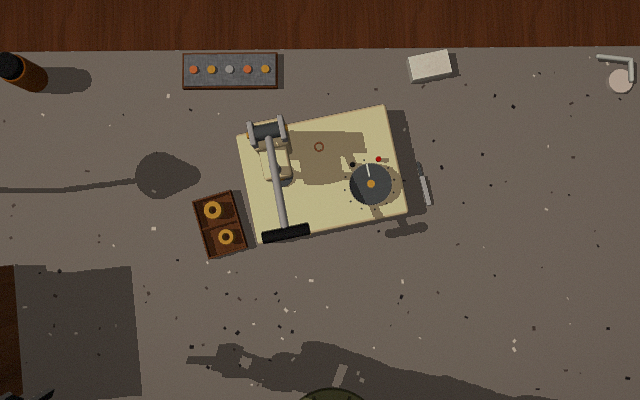

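View pics/scene0.png

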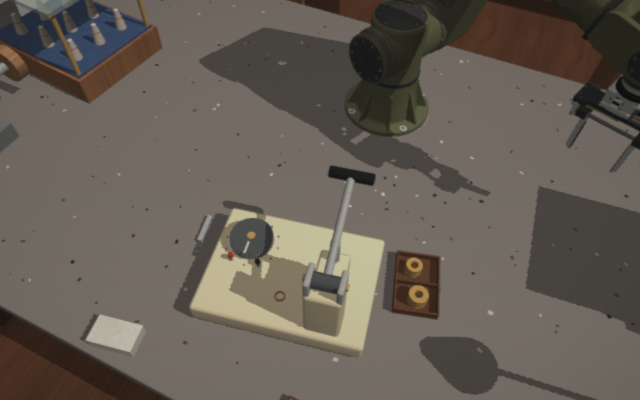

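Top view: dial centre is about (371,184), line tip (367,165), red pin (378,158) to the right, so the turn is clockwise. Black pin is at (352,164) and the lever bar runs from (262,236) to (309,229). Next I'll refine these by colour.

```bash
cat > h.py <<'E'
import numpy as np,cv2
np.set_printoptions(precision=4,suppress=True)
def ray(c,u,v,z):
    K,P=c["K"],c["pose"]; d=P[:3,:3]@np.array([(u-K[0,2])/K[0,0],-(v-K[1,2])/K[1,1],-1.]); o=P[:3,3]
    return o+d*(z-o[2])/d[2]
def proj(c,p):
    K,P=c["K"],c["pose"]; q=P[:3,:3].T@(np.asarray(p)-P[:3,3]); return np.array([K[0,2]+K[0,0]*q[0]/-q[2],K[1,2]-K[1,1]*q[1]/-q[2]])
E
python3 - <<'E'
from h import *
c=dict(np.load("top0.npz")); s=dict(np.load("scene0.npz"))
for n,u,v,z in[("dial",371,184,.09),("red",378.5,158.5,.082),("blk",352,164,.082),("tip",366.8,164.5,.09),("cFL",258,243,.06),("cFR",407,212,.06),("cBR",385,105,.06),("cBL",237,133,.06),("bar",285.5,233,.28)]: print(n,ray(c,u,v,z))
for n,u,v,z in[("dial",251.5,236,.09),("red",230,255,.082),("barL",331,173,.28),("barR",374,178,.28)]: print("scene",n,ray(s,u,v,z))
a=cv2.resize(c["img"][90:260,225:425],None,fx=4,fy=4,interpolation=cv2.INTER_CUBIC)[:600]
b=cv2.resize(s["img"][150:270,190:390],None,fx=4,fy=4,interpolation=cv2.INTER_CUBIC)
cv2.imwrite("pics/a.png",a[:,:,::-1]);cv2.imwrite("pics/b.png",b[:,:,::-1])
E
```

```text
dial [ 0.6175 -0.0941  0.09  ]
red [ 0.6776 -0.1133  0.082 ]
blk [ 0.6652 -0.0514  0.082 ]
tip [ 0.6628 -0.0849  0.09  ]
cFL [0.4817 0.1713 0.06  ]
cFR [ 0.5527 -0.1822  0.06  ]
cBR [ 0.8093 -0.1337  0.06  ]
cBL [0.7446 0.2213 0.06  ]
bar [0.5129 0.0895 0.28  ]
scene dial [ 0.6206 -0.0891  0.09  ]
scene red [ 0.6794 -0.1095  0.082 ]
scene barL [0.5279 0.0545 0.28  ]
scene barR [0.503  0.1335 0.28  ]
```

View pics/a.png

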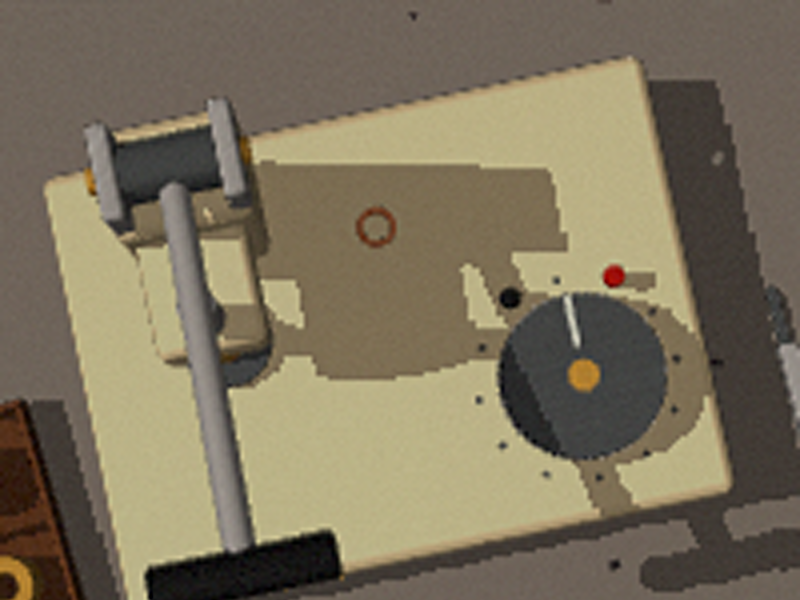

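View pics/b.png

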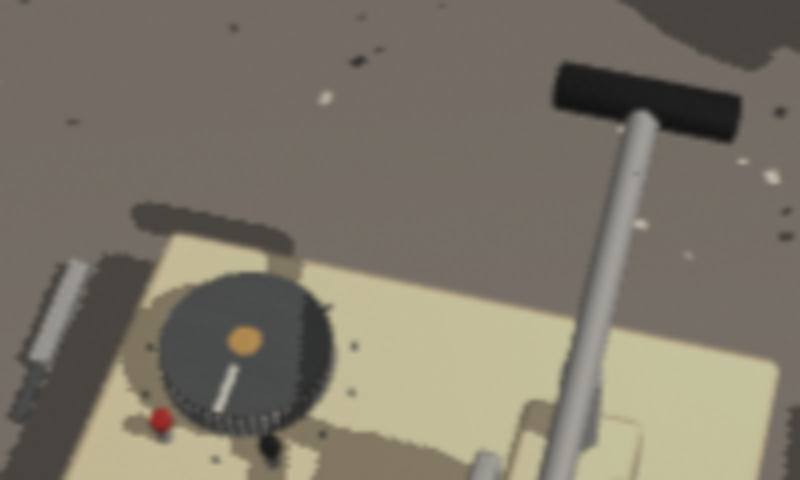

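Request:
apply_moves(
  deltas=[
    [255,0,0,4,0,0,0],
    [255,0,0,4,0,0,0],
    [255,0,0,4,0,0,0],
    [255,0,0,4,0,0,0],
    [255,0,0,4,0,0,0],
    [255,0,0,3,0,0,0],
  ],
  grip_force=20,
)

```text
time_s: 0.7
ee_pos: [0.178, 0.5202, 0.423]
eef_rot: [3.14, 0.0, 2.812]
force: [0.0, 0.5, 0.5]
grip_width: 0.0493
grip_force: 0.0
```

Request:
apply_moves(
  deltas=[
    [255,2.24,-3.23,0,0,0,-0.0565],
    [255,2.24,-3.23,0,0,0,-0.0565],
    [255,2.24,-3.23,0,0,0,-0.0565],
    [255,2.24,-3.23,0,0,0,-0.0565],
    [255,2.24,-3.23,0,0,0,-0.0565],
    [255,2.24,-3.23,0,0,0,-0.0565],
    [255,2.24,-3.23,0,0,0,-0.0565],
    [255,2.24,-3.23,0,0,0,-0.0565],
    [255,2.24,-3.23,0,0,0,-0.0565],
    [255,2.24,-3.23,0,0,0,-0.0565],
  ],
)

```text
time_s: 1.7
ee_pos: [0.4027, 0.1958, 0.4204]
eef_rot: [-3.141, -0.0, 2.245]
force: [0.0, -0.3, 0.5]
grip_width: 0.0006
grip_force: 0.0
```

Request:
apply_moves(
  deltas=[
    [255,2.24,-3.23,0,0,0,-0.0565],
    [255,2.24,-3.23,0,0,0,-0.0565],
    [255,2.24,-3.23,0,0,0,-0.0565],
    [255,2.24,-3.23,0,0,0,-0.0565],
    [255,2.24,-3.23,0,0,0,-0.0565],
    [255,2.24,-3.23,0,0,0,-0.0565],
    [255,2.24,-3.23,0,0,0,-0.0565],
    [255,2.24,-3.23,0,0,0,-0.0565],
    [255,2.24,-3.23,0,0,0,-0.0565],
    [255,2.24,-3.23,0,0,0,-0.0565],
  ],
)

```text
time_s: 2.7
ee_pos: [0.6267, -0.1271, 0.4202]
eef_rot: [-3.141, -0.0, 1.679]
force: [0.8, 0.6, 1.1]
grip_width: 0.0003
grip_force: 0.0
```

Request:
apply_moves(
  deltas=[
    [255,0,0,-3,0,0,0],
    [255,0,0,-3,0,0,0],
    [255,0,0,-3,0,0,0],
    [255,0,0,-3,0,0,0],
    [255,0,0,-3,0,0,0],
    [255,0,0,-3,0,0,0],
    [255,0,0,-3,0,0,0],
    [255,0,0,-3,0,0,0],
    [255,0,0,-3,0,0,0],
    [255,0,0,-1.5,0,0,0],
  ],
)

```text
time_s: 3.7
ee_pos: [0.625, -0.1254, 0.1325]
eef_rot: [-3.138, -0.001, 1.682]
force: [0.4, -0.5, 0.4]
grip_width: 0.0004
grip_force: 0.0
```

```bash
python3 - <<'E'
from h import *
from station import ctrl
o=ctrl.get_obs();print(o["ee_pos"],o["force"],o["qpos"])
c=ctrl.camera("top");s=ctrl.camera("scene")
a=cv2.resize(c["img"][100:250,325:425],None,fx=4,fy=4,interpolation=cv2.INTER_CUBIC)
b=cv2.resize(s["img"][150:300,190:290],None,fx=4,fy=4,interpolation=cv2.INTER_CUBIC)
cv2.imwrite("pics/c.png",np.hstack([a,b])[:,:,::-1])
E
```

```text
[ 0.625  -0.1254  0.1325] [ 0.3834 -0.4675  0.4271] [-0.2554  0.545   1.3127 -0.      1.2878 -0.3664]
```

View pics/c.png

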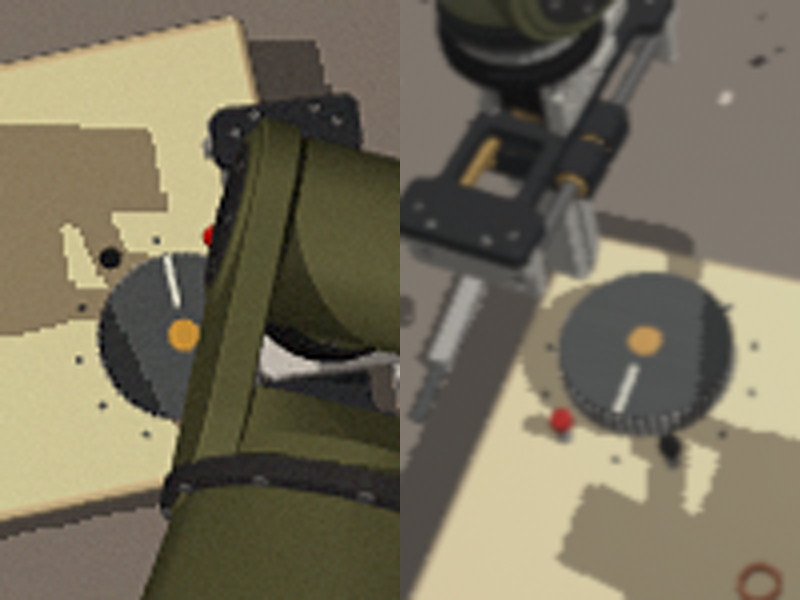

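```bash
python3 - <<'E'
from h import *
s=dict(np.load("scene0.npz"))
for p in[(.625,-.1254,.1075),(.618,-.093,.09),(.625,-.1254,.09)]: q=proj(s,p); print(q,(q-[190,150])*4+[400,0])
E
```

```text
[235.307  227.0291] [581.228  308.1165]
[250.5508 234.4518] [642.2033 337.807 ]
[236.2847 231.4644] [585.139  325.8577]
```

Request:
apply_moves(
  deltas=[
    [255,0,0,-0.5,0,0,0],
    [255,0,0,-0.5,0,0,0],
    [255,0,0,0,0,0,0],
    [255,0,0,0,0,0,0],
  ],
)

```text
time_s: 4.2
ee_pos: [0.6263, -0.1257, 0.1261]
eef_rot: [3.141, 0.0, 1.682]
force: [-0.0, 0.3, 1.0]
grip_width: 0.0002
grip_force: 0.0
```

```bash
python3 - <<'E'
from h import *
from station import ctrl
o=ctrl.get_obs();print(o["ee_pos"],o["force"])
s=ctrl.camera("scene")
p=o["ee_pos"]-[0,0,.025]; q=proj(s,p)
b=cv2.resize(s["img"][170:270,190:290],None,fx=6,fy=6,interpolation=cv2.INTER_CUBIC).copy()
q=((q-[190,170])*6).astype(int);print(q)
cv2.circle(b,tuple(int(i) for i in q),4,(255,0,255),-1)
cv2.imwrite("pics/d.png",b[:,:,::-1])
E
```

```text
[ 0.6263 -0.1257  0.1261] [-0.0445  0.2528  0.978 ]
[271 354]
```

View pics/d.png

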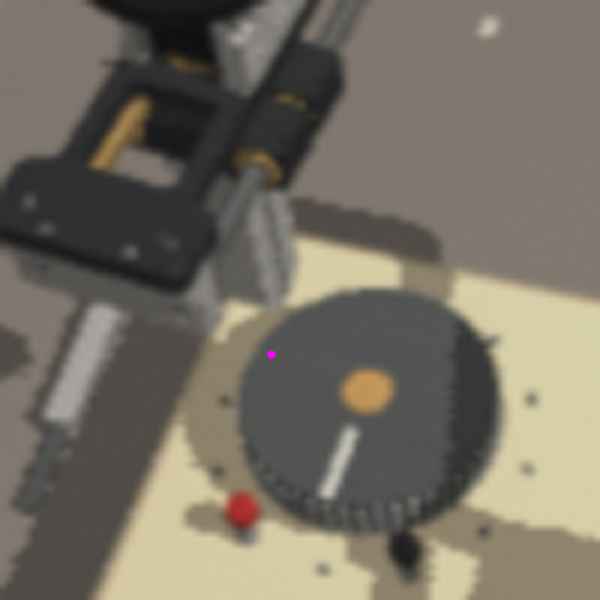

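```bash
python3 - <<'E'
from h import *
from station import ctrl
s=ctrl.camera("wrist");print(s["K"],s["hand_eye"])
c=dict(K=s["K"],pose=s["hand_eye"])
b=s["img"].copy()
for p,col in[((0,0,.025),(255,0,255)),((0,0,.006),(0,255,0))]:
    q=proj(c,p);print(q);cv2.circle(b,tuple(int(i) for i in q),4,col,-1)
cv2.imwrite("pics/e.png",b[:,:,::-1])
E
```

```text
[[316.8868   0.     315.0747]
 [  0.     316.8868 196.1644]
 [  0.       0.       1.    ]] [[ 0.001   0.9648  0.263   0.076 ]
 [ 1.     -0.001  -0.0003 -0.0002]
 [-0.0001  0.263  -0.9648 -0.1932]
 [ 0.      0.      0.      1.    ]]
[315.1903 218.0219]
[315.2021 227.3724]
```

View pics/e.png

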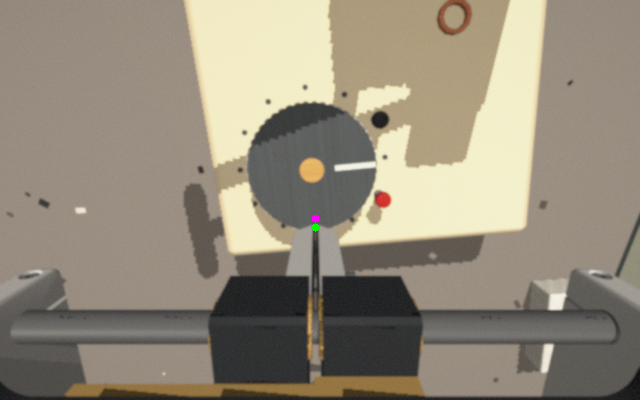

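```bash
python3 - <<'E'
from h import *
from station import ctrl
from scipy.spatial.transform import Rotation as Ro
o=ctrl.get_obs(); R=Ro.from_euler("xyz",o["eef_rot"]).as_matrix()
s=ctrl.camera("wrist"); P=np.eye(4);P[:3,:3]=R;P[:3,3]=o["ee_pos"]
c=dict(K=s["K"],pose=P@s["hand_eye"])
for n,u,v,z in[("hub",312,170,.09),("line end",376,165,.09),("line in",335,168,.09),("red",384,200,.082),("black",380,120,.082),("bottom rim?",312,102,.09),("L",248,168,.09),("R",377,165,.09)]: print(n,ray(c,u,v,z))
print("tip appear",[ray(c,316,227,z) for z in(.10,.12)])
print(o["ee_pos"])
E
```

```text
hub [ 0.6203 -0.0928  0.09  ]
line end [ 0.6663 -0.0839  0.09  ]
line in [ 0.6369 -0.0895  0.09  ]
red [ 0.6787 -0.1116  0.082 ]
black [ 0.6656 -0.0521  0.082 ]
bottom rim? [ 0.6151 -0.0453  0.09  ]
L [ 0.5736 -0.0966  0.09  ]
R [ 0.6671 -0.0839  0.09  ]
tip appear [array([ 0.6277, -0.133 ,  0.1   ]), array([ 0.6268, -0.1254,  0.12  ])]
[ 0.6263 -0.1257  0.1261]
```

Request:
apply_moves(
  deltas=[
    [255,0,0,-0.3,0,0,0],
    [255,0,0,-0.3,0,0,0],
    [255,0,0,-0.2,0,0,0],
    [255,0,0,-0.2,0,0,0],
    [255,0,0,0,0,0,0],
    [255,0,0,0,0,0,0],
  ],
)

```text
time_s: 4.95
ee_pos: [0.6261, -0.1256, 0.1156]
eef_rot: [3.142, 0.0, 1.682]
force: [-0.1, -0.2, -0.6]
grip_width: 0.0007
grip_force: 0.0
```

Request:
apply_moves(
  deltas=[
    [255,0,0,-0.1,0,0,0],
    [255,0,0,0,0,0,0],
  ],
)

```text
time_s: 5.15
ee_pos: [0.6261, -0.1256, 0.1145]
eef_rot: [-3.142, -0.0, 1.682]
force: [0.4, 1.0, -0.4]
grip_width: 0.0002
grip_force: 0.0
```

Request:
apply_moves(
  deltas=[
    [255,0,0,-0.1,0,0,0],
    [255,0,0,0,0,0,0],
  ],
)

```text
time_s: 5.35
ee_pos: [0.6261, -0.1257, 0.1134]
eef_rot: [-3.141, -0.0, 1.682]
force: [0.1, -0.7, 0.4]
grip_width: 0.0004
grip_force: 0.0
```

Request:
apply_moves(
  deltas=[
    [255,0,0,-0.1,0,0,0],
    [255,0,0,0,0,0,0],
  ],
)

```text
time_s: 5.55
ee_pos: [0.6261, -0.1257, 0.1124]
eef_rot: [-3.141, -0.0, 1.682]
force: [0.4, 0.5, -0.4]
grip_width: 0.0004
grip_force: 0.0
```

Request:
apply_moves(
  deltas=[
    [255,0,0,-0.1,0,0,0],
    [255,0,0,0,0,0,0],
  ],
)

```text
time_s: 5.75
ee_pos: [0.6261, -0.1256, 0.1114]
eef_rot: [-3.141, -0.0, 1.682]
force: [0.6, -0.6, 0.3]
grip_width: 0.0006
grip_force: 0.0
```

Request:
apply_moves(
  deltas=[
    [255,0,0,-0.1,0,0,0],
    [255,0,0,0,0,0,0],
  ],
)

```text
time_s: 5.95
ee_pos: [0.6261, -0.1256, 0.1104]
eef_rot: [-3.141, -0.0, 1.682]
force: [-0.3, 0.5, -0.3]
grip_width: 0.0007
grip_force: 0.0
```

Request:
apply_moves(
  deltas=[
    [255,0,0,-0.1,0,0,0],
    [255,0,0,-0.1,0,0,0],
  ],
)

```text
time_s: 6.15
ee_pos: [0.6262, -0.1257, 0.1085]
eef_rot: [3.141, 0.0, 1.682]
force: [0.3, -0.2, 0.6]
grip_width: 0.0008
grip_force: 0.0
```

Request:
apply_moves(
  deltas=[
    [255,0,0,-0.1,0,0,0],
    [255,0,0,-0.1,0,0,0],
  ],
)

```text
time_s: 6.35
ee_pos: [0.6261, -0.1257, 0.1064]
eef_rot: [-3.142, -0.0, 1.682]
force: [-0.2, -0.5, -0.4]
grip_width: 0.0004
grip_force: 0.0
```

Request:
apply_moves(
  deltas=[
    [255,0,0,-0.1,0,0,0],
    [255,0,0,0,0,0,0],
  ],
)

```text
time_s: 6.55
ee_pos: [0.6261, -0.1256, 0.1054]
eef_rot: [-3.141, -0.0, 1.682]
force: [-0.3, -0.7, 0.7]
grip_width: 0.0005
grip_force: 0.0
```

```bash
python3 - <<'E'
from h import *
from station import ctrl
o=ctrl.get_obs();print(o["ee_pos"],o["force"],o["moment"])
s=ctrl.camera("wrist")["img"];t=ctrl.camera("scene")["img"]
a=cv2.resize(s[80:280,216:416],None,fx=2,fy=2,interpolation=cv2.INTER_CUBIC)
b=cv2.resize(t[180:280,190:290],None,fx=4,fy=4,interpolation=cv2.INTER_CUBIC)
cv2.imwrite("pics/f.png",np.hstack([a,b])[:,:,::-1])
E
```

```text
[ 0.6261 -0.1256  0.1054] [-0.2905 -0.6511  0.7231] [-0.0891  0.0896 -0.045 ]
```

View pics/f.png

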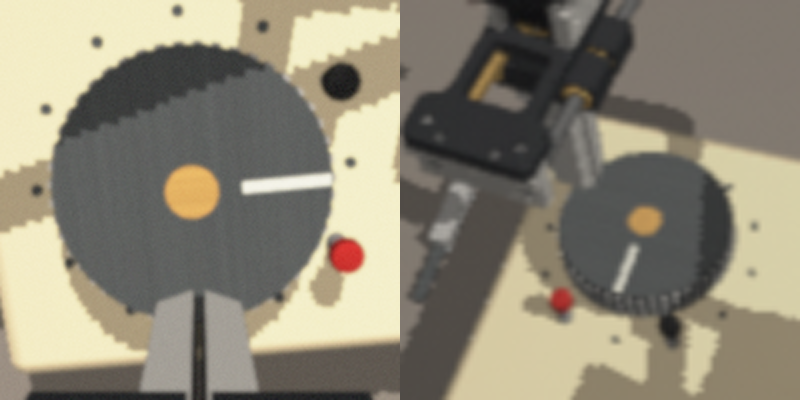

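Request:
apply_moves(
  deltas=[
    [255,0,0,-0.1,0,0,0],
    [255,0,0,-0.1,0,0,0],
  ],
)

```text
time_s: 6.85
ee_pos: [0.6261, -0.1257, 0.1035]
eef_rot: [3.142, 0.0, 1.682]
force: [0.2, 0.3, -0.5]
grip_width: 0.0003
grip_force: 0.0
```

Request:
apply_moves(
  deltas=[
    [255,0,0,-0.1,0,0,0],
    [255,0,0,-0.05,0,0,0],
  ],
)

```text
time_s: 7.05
ee_pos: [0.6261, -0.1256, 0.1019]
eef_rot: [-3.141, -0.0, 1.682]
force: [0.3, 1.1, 0.1]
grip_width: 0.0004
grip_force: 0.0
```

Request:
apply_moves(
  deltas=[
    [255,0,0,-0.1,0,0,0],
    [255,0,0,0,0,0,0],
  ],
)

```text
time_s: 7.25
ee_pos: [0.6261, -0.1256, 0.1009]
eef_rot: [-3.141, -0.0, 1.682]
force: [0.1, 0.1, 0.4]
grip_width: 0.0004
grip_force: 0.0
```

```bash
python3 - <<'E'
from h import *
from station import ctrl
from scipy.spatial.transform import Rotation as Ro
o=ctrl.get_obs(); R=Ro.from_euler("xyz",o["eef_rot"]).as_matrix()
s=dict(np.load("scene0.npz")); w=ctrl.camera("wrist"); P=np.eye(4);P[:3,:3]=R;P[:3,3]=[.6261,-.1256,.1054]
c=dict(K=w["K"],pose=P@w["hand_eye"])
for z in np.arange(.08,.15,.01): print(z,ray(c,316,225,z)[:2],"scene",ray(s,237,227.5,z)[:2],ray(s,233,227,z)[:2])
E
```

```text
0.08 [ 0.6273 -0.131 ] scene [ 0.6099 -0.1341] [ 0.6127 -0.1429]
0.09 [ 0.6269 -0.1273] scene [ 0.6152 -0.1295] [ 0.6179 -0.1382]
0.09999999999999999 [ 0.6264 -0.1236] scene [ 0.6205 -0.1249] [ 0.6232 -0.1335]
0.10999999999999999 [ 0.626  -0.1199] scene [ 0.6258 -0.1203] [ 0.6285 -0.1288]
0.11999999999999998 [ 0.6255 -0.1162] scene [ 0.6311 -0.1157] [ 0.6337 -0.1241]
0.12999999999999998 [ 0.6251 -0.1125] scene [ 0.6364 -0.1111] [ 0.639  -0.1194]
0.13999999999999996 [ 0.6246 -0.1088] scene [ 0.6417 -0.1065] [ 0.6443 -0.1147]
```

Request:
apply_moves(
  deltas=[
    [255,0,0,-0.1,0,0,0],
    [255,0,0,-0.1,0,0,0],
    [255,0,0,-0.1,0,0,0],
  ],
)

```text
time_s: 7.6
ee_pos: [0.6261, -0.1257, 0.098]
eef_rot: [-3.142, 0.0, 1.682]
force: [0.4, -0.1, 0.2]
grip_width: 0.0004
grip_force: 0.0
```

Request:
apply_moves(
  deltas=[
    [255,0,0,-0.1,0,0,0],
    [255,0,0,-0.1,0,0,0],
  ],
)

```text
time_s: 7.8
ee_pos: [0.6261, -0.1256, 0.0959]
eef_rot: [-3.142, -0.0, 1.682]
force: [0.2, 0.0, 0.3]
grip_width: 0.0005
grip_force: 0.0
```

Request:
apply_moves(
  deltas=[
    [255,0,0,-0.1,0,0,0],
    [255,0,0,-0.1,0,0,0],
  ],
)

```text
time_s: 8.0
ee_pos: [0.6261, -0.1256, 0.0939]
eef_rot: [-3.142, -0.0, 1.682]
force: [-0.1, 0.3, -0.4]
grip_width: 0.0005
grip_force: 0.0
```

Request:
apply_moves(
  deltas=[
    [255,0,0,-0.1,0,0,0],
    [255,0,0,-0.1,0,0,0],
  ],
)

```text
time_s: 8.2
ee_pos: [0.6261, -0.1256, 0.092]
eef_rot: [3.142, 0.0, 1.682]
force: [0.4, -0.4, -0.6]
grip_width: 0.0006
grip_force: 0.0
```

Request:
apply_moves(
  deltas=[
    [255,0,0,-0.1,0,0,0],
    [255,0,0,-0.1,0,0,0],
  ],
)

```text
time_s: 8.4
ee_pos: [0.6261, -0.1257, 0.09]
eef_rot: [-3.142, 0.0, 1.682]
force: [-0.3, 0.1, 0.2]
grip_width: 0.0006
grip_force: 0.0
```

Request:
apply_moves(
  deltas=[
    [255,0,0,-0.1,0,0,0],
    [255,0,0,-0.1,0,0,0],
  ],
)

```text
time_s: 8.6
ee_pos: [0.6261, -0.1256, 0.088]
eef_rot: [3.142, -0.0, 1.682]
force: [0.9, 0.2, -1.0]
grip_width: 0.0007
grip_force: 0.0
```

Request:
apply_moves(
  deltas=[
    [255,0,0,-0.1,0,0,0],
    [255,0,0,-0.1,0,0,0],
  ],
)

```text
time_s: 8.8
ee_pos: [0.6261, -0.1257, 0.0859]
eef_rot: [-3.142, -0.0, 1.682]
force: [-0.7, -0.2, 0.0]
grip_width: 0.0005
grip_force: 0.0
```

```bash
python3 - <<'E'
from h import *
from station import ctrl
o=ctrl.get_obs();print(o["ee_pos"],o["force"],o["moment"])
s=ctrl.camera("wrist")["img"];t=ctrl.camera("scene")["img"]
a=cv2.resize(s[80:280,216:416],None,fx=2,fy=2,interpolation=cv2.INTER_CUBIC)
b=cv2.resize(t[180:280,190:290],None,fx=4,fy=4,interpolation=cv2.INTER_CUBIC)
cv2.imwrite("pics/g.png",np.hstack([a,b])[:,:,::-1])
E
```

```text
[ 0.6261 -0.1257  0.0859] [-0.6807 -0.2031  0.0268] [-0.0285  0.0713  0.0637]
```

View pics/g.png

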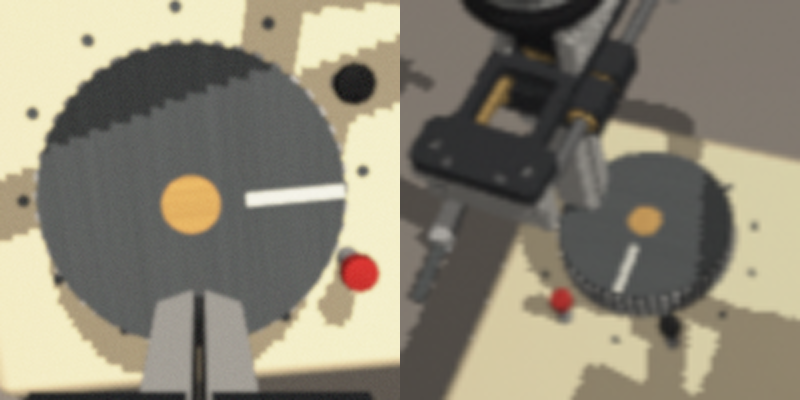

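Request:
apply_moves(
  deltas=[
    [255,0,0,-0.1,0,0,0],
    [255,0,0,0,0,0,0],
  ],
)

```text
time_s: 9.1
ee_pos: [0.6261, -0.1256, 0.0849]
eef_rot: [-3.141, -0.0, 1.682]
force: [0.4, 0.5, -0.2]
grip_width: 0.0004
grip_force: 0.0
```

Request:
apply_moves(
  deltas=[
    [255,0,0,-0.1,0,0,0],
    [255,0,0,0,0,0,0],
  ],
)

```text
time_s: 9.3
ee_pos: [0.6261, -0.1257, 0.0839]
eef_rot: [-3.141, -0.0, 1.682]
force: [-1.0, 0.3, -0.3]
grip_width: 0.0006
grip_force: 0.0
```

Request:
apply_moves(
  deltas=[
    [255,0,0,-0.1,0,0,0],
    [255,0,0,0,0,0,0],
  ],
)

```text
time_s: 9.5
ee_pos: [0.6261, -0.1256, 0.0829]
eef_rot: [-3.141, -0.0, 1.682]
force: [-0.1, -0.5, 0.3]
grip_width: 0.0005
grip_force: 0.0
```

Request:
apply_moves(
  deltas=[
    [255,0,0,-0.1,0,0,0],
    [255,0,0,0,0,0,0],
  ],
)

```text
time_s: 9.7
ee_pos: [0.6261, -0.1256, 0.0819]
eef_rot: [-3.141, -0.0, 1.682]
force: [-0.7, -1.0, -0.4]
grip_width: 0.0006
grip_force: 0.0
```

Request:
apply_moves(
  deltas=[
    [255,0,0,-0.1,0,0,0],
    [255,0,0,0,0,0,0],
  ],
)

```text
time_s: 9.9
ee_pos: [0.6261, -0.1256, 0.0809]
eef_rot: [-3.141, -0.0, 1.682]
force: [0.2, -0.8, -0.1]
grip_width: 0.0006
grip_force: 0.0
```

Request:
apply_moves(
  deltas=[
    [255,0,0,-0.1,0,0,0],
    [255,0,0,0,0,0,0],
  ],
)

```text
time_s: 10.1
ee_pos: [0.6261, -0.1256, 0.0799]
eef_rot: [-3.141, -0.0, 1.682]
force: [-0.4, -0.1, -0.1]
grip_width: 0.0008
grip_force: 0.0
```

Request:
apply_moves(
  deltas=[
    [255,0,0,-0.1,0,0,0],
    [255,0,0,0,0,0,0],
  ],
)

```text
time_s: 10.3
ee_pos: [0.6261, -0.1256, 0.0789]
eef_rot: [-3.141, -0.0, 1.682]
force: [0.7, 0.5, 0.4]
grip_width: 0.0004
grip_force: 0.0
```

```bash
python3 - <<'E'
from h import *
from station import ctrl
from scipy.spatial.transform import Rotation as Ro
o=ctrl.get_obs();print(o["ee_pos"],o["force"],o["moment"],o["tau"])
R=Ro.from_euler("xyz",o["eef_rot"]).as_matrix()
w=ctrl.camera("wrist");P=np.eye(4);P[:3,:3]=R;P[:3,3]=o["ee_pos"]
c=dict(K=w["K"],pose=P@w["hand_eye"])
# finger vs dial brightness along column left of the seam
g=w["img"].mean(2).astype(int)
print(g[205:280:3,306]);print(g[205:280:3,326]); print(g[240,270:365:4])
print("dial hub/edge px",proj(c,(.619,-.0928,.09)),proj(c,(.6261,-.1403,.09)))
E
```

```text
[ 0.6261 -0.1256  0.0789] [0.6829 0.5071 0.3522] [-0.0965  0.0797 -0.0301] [ -0.0002 -67.3778 -33.2785   0.0592   0.0107   0.0002]
[ 95  94  95  94  94  98  97 117 158 156 158 159 158 156 160 157 158 159
 157 158 158 156 156 149  45]
[ 95  95  95  95  95  95  95 105 156 155 158 159 157 157 158 157 157 156
 157 161 159 158 157 149  44]
[ 96  96  97  94  93  92 159 159 159 156 152  44  95 156 158 158 161 133
  93  93  94  96  96 110]
dial hub/edge px [309.5541 184.5597] [312.6713 258.8526]
```

Request:
apply_moves(
  deltas=[
    [255,0,0,-0.1,0,0,0],
    [255,0,0,0,0,0,0],
  ],
)

```text
time_s: 10.55
ee_pos: [0.6261, -0.1257, 0.0779]
eef_rot: [-3.141, -0.0, 1.682]
force: [-0.6, 0.1, 0.3]
grip_width: 0.0004
grip_force: 0.0
```

Request:
apply_moves(
  deltas=[
    [255,0,0,-0.1,0,0,0],
    [255,0,0,0,0,0,0],
  ],
)

```text
time_s: 10.75
ee_pos: [0.6261, -0.1256, 0.0769]
eef_rot: [-3.141, -0.0, 1.682]
force: [-0.8, -0.5, 0.1]
grip_width: 0.0005
grip_force: 0.0
```

Request:
apply_moves(
  deltas=[
    [255,0,0,-0.1,0,0,0],
    [255,0,0,0,0,0,0],
  ],
)

```text
time_s: 10.95
ee_pos: [0.626, -0.1257, 0.0759]
eef_rot: [-3.141, -0.0, 1.682]
force: [-0.8, -0.1, -0.5]
grip_width: 0.0003
grip_force: 0.0
```

Request:
apply_moves(
  deltas=[
    [255,0,0,-0.1,0,0,0],
    [255,0,0,0,0,0,0],
  ],
)

```text
time_s: 11.15
ee_pos: [0.6263, -0.1257, 0.0754]
eef_rot: [3.141, 0.0, 1.682]
force: [-0.1, 0.5, 3.6]
grip_width: 0.0005
grip_force: 1.7
```

Contact made at TCP z 0.0757, so the tips lie about 14 mm behind the TCP. I'll press a little more, then sweep clockwise.

Request:
apply_moves(
  deltas=[
    [255,0,0,-0.1,0,0,0],
    [255,0,0,0,0,0,0],
    [255,0,0,0,0,0,0],
  ],
)

```text
time_s: 11.45
ee_pos: [0.6267, -0.1256, 0.0753]
eef_rot: [3.14, 0.001, 1.682]
force: [-1.9, 1.5, 10.2]
grip_width: 0.0005
grip_force: 4.9
```

Request:
apply_moves(
  deltas=[
    [255,-0.191,-0.036,0,0,0,-0.0576],
    [255,-0.192,-0.025,0,0,0,-0.0576],
    [255,-0.194,-0.014,0,0,0,-0.0576],
    [255,-0.194,-0.003,0,0,0,-0.0576],
    [255,-0.194,0.009,0,0,0,-0.0576],
  ],
)

```text
time_s: 11.95
ee_pos: [0.6173, -0.1263, 0.0753]
eef_rot: [3.139, -0.0, 1.392]
force: [0.1, 1.8, 9.8]
grip_width: 0.0004
grip_force: 4.7
```

Request:
apply_moves(
  deltas=[
    [255,-0.193,0.02,0,0,0,-0.0576],
    [255,-0.192,0.031,0,0,0,-0.0576],
    [255,-0.189,0.042,0,0,0,-0.0576],
    [255,-0.187,0.053,0,0,0,-0.0576],
    [255,-0.183,0.063,0,0,0,-0.0576],
    [255,0,0,0,0,0,0],
  ],
)

```text
time_s: 12.55
ee_pos: [0.6078, -0.1241, 0.0753]
eef_rot: [3.139, -0.001, 1.104]
force: [0.1, 1.4, 8.7]
grip_width: 0.0005
grip_force: 4.4
```

```bash
cat > line.py <<'E'
from h import *
from station import ctrl
from scipy.spatial.transform import Rotation as Ro
o=ctrl.get_obs(); R=Ro.from_euler("xyz",o["eef_rot"]).as_matrix()
print(o["ee_pos"],o["force"])
C=np.array([.619,-.0928,.09])
def meas(c,name):
    for n in range(1):
        a=np.linspace(-np.pi,np.pi,721); s=[]
        for t in a:
            v=[]
            for r in np.linspace(.02,.044,13):
                q=proj(c,C+[r*np.cos(t),r*np.sin(t),0]); u,w=np.round(q).astype(int)
                if 0<=u<640 and 0<=w<400: v.append(c["img"][w,u].min())
            s.append(np.median(v) if len(v)>10 else 0)
        s=np.array(s); i=s.argmax(); print(name,"line ang",a[i],"rel",a[i]-.188,s[i],np.sort(s)[-40])
for n in("wrist","scene","top"):
    c=ctrl.camera(n)
    if n=="wrist":
        P=np.eye(4);P[:3,:3]=R;P[:3,3]=o["ee_pos"]; c["pose"]=P@c["hand_eye"]
    meas(c,n)
E
python3 line.py
```

```text
[ 0.6078 -0.1241  0.0753] [0.1308 1.3718 8.6961]
wrist line ang -0.3403392041388944 rel -0.5283392041388943 232.0 142.0
scene line ang -0.3316125578789224 rel -0.5196125578789224 168.0 123.0
top line ang 2.7139869868511823 rel 2.525986986851182 75.0 74.0
```

Request:
apply_moves(
  deltas=[
    [255,0,0,0.5,0,0,0],
    [255,0,0,2,0,0,0],
    [255,0,0,2,0,0,0],
    [255,0,0,0,0,0,0],
  ],
)

```text
time_s: 13.1
ee_pos: [0.6081, -0.1246, 0.1216]
eef_rot: [3.138, -0.001, 1.106]
force: [0.1, -0.1, 0.3]
grip_width: 0.0005
grip_force: 0.0
```

```bash
python3 line.py; python3 - <<'E'
from h import *
from scipy.optimize import least_squares
c=dict(np.load("top0.npz")); s=dict(np.load("scene0.npz"))
# bar: dark pixels
def cen(img,r0,r1,c0,c1,th):
    m=(img[r0:r1,c0:c1].max(2)<th).astype(np.uint8); n,l,st,ce=cv2.connectedComponentsWithStats(m); i=1+st[1:,4].argmax(); print(st[i]); return ce[i]+[c0,r0]
a=cen(c["img"],215,250,250,320,38); b=cen(s["img"],160,192,322,385,38); print(a,b)
r=least_squares(lambda p:np.r_[proj(c,p)-a,proj(s,p)-b],[.515,.09,.28]);print(r.x,r.fun)
Rm=np.array([[np.cos(.188),-np.sin(.188)],[np.sin(.188),np.cos(.188)]]); O=np.array([.619,-.0928])-Rm@[-.05,-.105]
print("machine",O,"bar in machine",Rm.T@(r.x[:2]-O))
for xh in(.085,.09,.095):
    for L in(0,.06,.12,.4,.66): t=.33-L; p=O+Rm@[xh-.215*np.cos(t),.095]; print(xh,L,p,.22+.215*np.sin(t))
E
```

```text
[ 0.6081 -0.1246  0.1216] [ 0.0731 -0.1121  0.333 ]
wrist line ang -0.32288591161895086 rel -0.5108859116189508 232.0 97.0
scene line ang -0.32288591161895086 rel -0.5108859116189508 170.0 91.0
top line ang -0.36651914291880905 rel -0.554519142918809 196.0 74.0
[ 12   8  48  21 562]
[  7   7  45  18 439]
[285.4004 233.1121] [351.3645 175.0251]
[0.5124 0.0903 0.2762] [-0.1662  0.0766 -0.1891  0.0053]
machine [0.6485 0.0197] bar in machine [-0.1205  0.0948]
0.085 0 [0.5144 0.0909] 0.2896692511048967
0.085 0.06 [0.5107 0.0902] 0.2773472588880987
0.085 0.12 [0.5077 0.0896] 0.26481887846691143
0.085 0.4 [0.5035 0.0888] 0.20496228782243045
0.085 0.66 [0.5144 0.0909] 0.15033074889510328
0.09 0 [0.5193 0.0918] 0.2896692511048967
0.09 0.06 [0.5156 0.0911] 0.2773472588880987
0.09 0.12 [0.5126 0.0905] 0.26481887846691143
0.09 0.4 [0.5085 0.0898] 0.20496228782243045
0.09 0.66 [0.5193 0.0918] 0.15033074889510328
0.095 0 [0.5243 0.0928] 0.2896692511048967
0.095 0.06 [0.5205 0.092 ] 0.2773472588880987
0.095 0.12 [0.5175 0.0915] 0.26481887846691143
0.095 0.4 [0.5134 0.0907] 0.20496228782243045
0.095 0.66 [0.5243 0.0928] 0.15033074889510328
```

Request:
apply_moves(
  deltas=[
    [255,0,0,3.5,0,0,0],
    [255,0,0,3.5,0,0,0],
    [255,0,0,3.5,0,0,0],
    [255,0,0,3.5,0,0,0],
    [255,0,0,3.5,0,0,0],
    [255,0,0,3.5,0,0,0],
    [255,0,0,1,0,0,0],
  ],
)

```text
time_s: 13.95
ee_pos: [0.6075, -0.1244, 0.3417]
eef_rot: [3.138, -0.001, 1.106]
force: [-0.6, -0.3, 1.0]
grip_width: 0.0003
grip_force: 0.0
```

Request:
apply_moves(
  deltas=[
    [255,-0.96,2.15,0,0,0,-0.092],
    [255,-0.96,2.15,0,0,0,-0.092],
    [255,-0.96,2.15,0,0,0,-0.092],
    [255,-0.96,2.15,0,0,0,-0.092],
    [255,-0.96,2.15,0,0,0,-0.092],
    [255,-0.96,2.15,0,0,0,-0.092],
    [255,-0.96,2.15,0,0,0,-0.092],
    [255,-0.96,2.15,0,0,0,-0.092],
    [255,-0.96,2.15,0,0,0,-0.092],
    [255,-0.96,2.15,0,0,0,-0.092],
  ],
)

```text
time_s: 14.95
ee_pos: [0.5104, 0.0915, 0.3371]
eef_rot: [-3.141, 0.003, 0.182]
force: [-0.6, -0.3, -0.2]
grip_width: 0.0004
grip_force: 0.0
```

Request:
apply_moves(
  deltas=[
    [255,0,0,-1.5,0,0,0],
    [255,0,0,-1.5,0,0,0],
    [255,0,0,-1,0,0,0],
    [255,0,0,-0.5,0,0,0],
    [255,0,0,0,0,0,0],
    [255,0,0,0,0,0,0],
  ],
)

```text
time_s: 15.55
ee_pos: [0.5112, 0.0907, 0.2943]
eef_rot: [3.142, -0.0, 0.186]
force: [-0.3, 0.0, -0.4]
grip_width: -0.0002
grip_force: 0.0
```

Request:
apply_moves(
  deltas=[
    [255,0,0,-0.5,0,0,0],
    [255,0,0,-0.5,0,0,0],
    [255,0,0,-0.5,0,0,0],
    [255,0,0,-0.3,0,0,0],
    [255,0,0,-0.3,0,0,0],
    [255,0,0,-0.3,0,0,0],
    [255,0,0,-0.3,0,0,0],
  ],
)

```text
time_s: 16.25
ee_pos: [0.511, 0.0907, 0.267]
eef_rot: [3.142, -0.0, 0.186]
force: [-1.5, 0.1, 2.6]
grip_width: 0.0001
grip_force: 0.9
```

Request:
apply_moves(
  deltas=[
    [255,-0.1,0,-0.5,0,0,0],
    [255,-0.1,0,-0.5,0,0,0],
    [255,-0.1,0,-0.5,0,0,0],
    [255,-0.1,0,-0.5,0,0,0],
  ],
)

```text
time_s: 16.65
ee_pos: [0.507, 0.0907, 0.2466]
eef_rot: [3.142, -0.0, 0.186]
force: [-0.7, -1.1, 1.6]
grip_width: 0.0002
grip_force: 0.8
```

Request:
apply_moves(
  deltas=[
    [255,-0.05,0,-0.5,0,0,0],
    [255,-0.05,0,-0.5,0,0,0],
    [255,-0.05,0,-0.5,0,0,0],
    [255,0,0,-0.5,0,0,0],
    [255,0,0,-0.5,0,0,0],
    [255,0,0,-0.5,0,0,0],
    [255,0.05,0,-0.5,0,0,0],
    [255,0.05,0,-0.5,0,0,0],
    [255,0.1,0,-0.5,0,0,0],
    [255,0.1,0,-0.5,0,0,0],
  ],
)

```text
time_s: 17.65
ee_pos: [0.5086, 0.0908, 0.1966]
eef_rot: [-3.142, -0.0, 0.186]
force: [-1.8, 0.6, 0.8]
grip_width: 0.0005
grip_force: 0.7
```

Request:
apply_moves(
  deltas=[
    [255,0.1,0,-0.5,0,0,0],
    [255,0.1,0,-0.5,0,0,0],
    [255,0.15,0,-0.5,0,0,0],
    [255,0.15,0,-0.5,0,0,0],
    [255,0.1,0,-0.4,0,0,0],
    [255,0.1,0,-0.4,0,0,0],
  ],
)

```text
time_s: 18.25
ee_pos: [0.5157, 0.0908, 0.1687]
eef_rot: [-3.142, -0.0, 0.186]
force: [-0.8, 0.3, 1.6]
grip_width: 0.0006
grip_force: 0.7
```

Request:
apply_moves(
  deltas=[
    [255,0,0,-0.4,0,0,0],
    [255,0,0,-0.4,0,0,0],
    [255,0,0,-0.4,0,0,0],
    [255,0,0,-0.3,0,0,0],
    [255,0,0,-0.2,0,0,0],
    [255,0,0,0,0,0,0],
  ],
)

```text
time_s: 18.85
ee_pos: [0.5153, 0.0907, 0.1517]
eef_rot: [-3.142, 0.001, 0.186]
force: [0.7, -0.2, 0.2]
grip_width: 0.0005
grip_force: 0.0
```

Request:
apply_moves(
  deltas=[
    [255,0,0,-0.15,0,0,0],
    [255,0,0,-0.15,0,0,0],
    [255,0,0,0,0,0,0],
  ],
)

```text
time_s: 19.15
ee_pos: [0.5155, 0.0907, 0.1489]
eef_rot: [-3.142, 0.0, 0.186]
force: [-0.0, -0.2, 0.8]
grip_width: 0.0003
grip_force: 0.3
```

Request:
apply_moves(
  deltas=[
    [255,0,0,-0.15,0,0,0],
    [255,0,0,-0.1,0,0,0],
    [255,0,0,0,0,0,0],
  ],
)

```text
time_s: 19.45
ee_pos: [0.5158, 0.0908, 0.1473]
eef_rot: [3.142, -0.001, 0.186]
force: [-1.5, -0.4, 8.5]
grip_width: 0.0006
grip_force: 4.6
```

Request:
apply_moves(
  deltas=[
    [255,0,0,-0.1,0,0,0],
    [255,0,0,0,0,0,0],
  ],
)

```text
time_s: 19.65
ee_pos: [0.5159, 0.0908, 0.1472]
eef_rot: [3.141, -0.002, 0.186]
force: [-5.2, -0.9, 17.5]
grip_width: 0.0004
grip_force: 8.5
```

The lever is on its stop: 17 N at the predicted height with no further travel. Next I retreat straight up and check.

Request:
apply_moves(
  deltas=[
    [255,0,0,0.5,0,0,0],
    [255,0,0,2,0,0,0],
    [255,0,0,3,0,0,0],
    [255,0,0,3,0,0,0],
    [255,0,0,3,0,0,0],
    [255,0,0,3,0,0,0],
    [255,0,0,3,0,0,0],
  ],
)

```text
time_s: 20.35
ee_pos: [0.5152, 0.0907, 0.3216]
eef_rot: [-3.142, 0.001, 0.186]
force: [0.4, 0.5, 0.4]
grip_width: 0.0003
grip_force: 0.0
```

Request:
apply_moves(
  deltas=[
    [255,-1.5,3,0,0,0,0],
    [255,-1.5,3,0,0,0,0],
    [255,-1.5,3,0,0,0,0],
    [255,-1.5,3,0,0,0,0],
    [255,-1.5,3,0,0,0,0],
    [255,-1.5,3,0,0,0,0],
    [255,-1.5,3,0,0,0,0],
    [255,-1.5,3,0,0,0,0],
    [255,0,0,0,0,0,0],
    [255,0,0,0,0,0,0],
  ],
)

```text
time_s: 21.35
ee_pos: [0.3953, 0.3308, 0.3202]
eef_rot: [3.141, 0.001, 0.187]
force: [-0.7, 0.5, 0.7]
grip_width: 0.0008
grip_force: 0.0
```

```bash
python3 line.py; python3 - <<'E'
from h import *
from station import ctrl
c=ctrl.camera("top");s=ctrl.camera("scene")
print("bar expected",proj(c,(.5155,.091,.15)),proj(s,(.5155,.091,.15)))
a=cv2.resize(c["img"][90:260,185:435],None,fx=1.6,fy=1.6*1.0); b=cv2.resize(s["img"][150:350,190:440],None,fx=1.6,fy=1.6)
h=max(a.shape[0],b.shape[0]); a=cv2.copyMakeBorder(a,0,h-a.shape[0],0,0,0)
cv2.imwrite("pics/z.png",np.hstack([a,b])[:,:,::-1])
E
```

```text
[0.3953 0.3308 0.3202] [-0.6986  0.4651  0.7316]
wrist line ang -3.141592653589793 rel -3.3295926535897933 0 0
scene line ang -0.32288591161895086 rel -0.5108859116189508 160.0 85.0
top line ang -0.3403392041388944 rel -0.5283392041388943 186.0 71.0
bar expected [289.3104 229.5748] [347.0076 214.4908]
```

View pics/z.png

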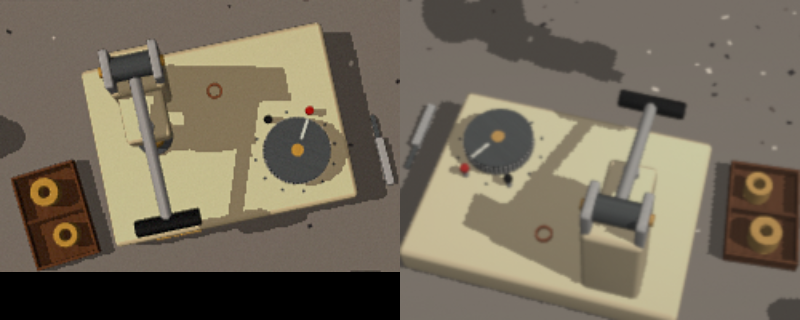

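The line points at the red pin, at about (304,128) toward (309,110). The bar is down, at scene pixel (347,215), where the fully-down pose predicts it. The dies, punch and ring blank are unmoved.

```bash
python3 -c "
from station import ctrl
print(ctrl.hand_in())"
```

```text
the job is handed in; nothing more can be done
None
```

The dial rests one click clockwise with its white line facing the red pin, the lever is fully down on its stop, the other pieces stayed where they lay, and the hand is clear; the job was handed in at about 21.5 s, with no verdict returned.

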